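# Draw the ring stick from its storage tube

## Task

On the goldsmith's bench, draw the thick round ring stick lengthways out of its storage tube in the rack, and lay it level in both V notches of the wooden cradle, about centred so that it overhangs both notches equally. Let go of it there.

Things in the scene. Friction and masses are not known exactly. Their poses are not given: they have to be found in the camera images.
- stick_center (a point): Middle of the ring stick, on its axis: a plain aluminium round bar, 16 mm thick, 220 mm long, about 120 g; own y axis along its length. Lies loose and level in any one of the rack's three tubes, 95 to 105 mm of it standing out of the mouth, its axis 51 mm above the bench. The bars in the other two tubes are as long but only 8 mm thick (one round, one square).
- rack: Fixed wooden block with three identical level dark steel tubes, 140 mm long, outside 30 mm, bore 24 mm, top at z = 70 mm. Origin: centre of its underside, on the bench. Tubes run along its y axis (within 10 degrees of world y), at x = -75, 0, +75 mm, z = 55 mm, y = -70 to +70 mm. Bars stand out at the mouths, y = +70 mm, with only bench below, and are drawn out towards +y.
- cradle: Fixed wooden board 90 x 180 x 12 mm with two upright 90-degree V notches, each 14 mm thick, at y = -78 and +78 mm, free between them. Origin: centre of its underside, on the bench. Notch bottoms at x = 0, z = 40 mm; 50 mm wide at their tops, z = 65 mm. The stick in both notches lies along the cradle's y axis, either way round, its axis at z = 51 mm.
Mind the look-alikes: they are no part of the job. What is shaped like the part that bears stick_center but yellow is not meant. Leave any yellow look-alike of the cradle alone.

How it is judged:
On the way:
1. the stick has been drawn clear of its tube's mouth (y of stick_center in the frame of rack above 0.18 m), for 0.1 s.
At the end, for the whole second after the job is handed in: The ring stick lies in both V notches: its middle within 12 mm sideways and 22 mm lengthways of the cradle's centre, its axis 44 to 58 mm above the cradle's underside and within 10 degrees of the cradle's y axis (x of stick_center in the frame of cradle between -0.012 and 0.012 m and y of stick_center in the frame of cradle between -0.022 and 0.022 m and z of stick_center in the frame of cradle between 0.044 and 0.058 m and angle between the y axis of stick_center and the y axis of cradle, either way round below 0.18 rad); the robot touches nothing.
It also fails if it takes over 38 s, if anything falls off the work surface, if the arm or the gripper's body presses on something with over 40 N, if the wrist force passes 120 N, or if a joint passes its speed limit or range.

## Robot

A 6-joint arm with a two-finger parallel gripper is mounted at the origin on the work surface. World frame = base frame: x ahead of the robot, y to its left, z up, the work surface at z = 0. Lengths are in m, angles in rad, forces in N, time in s.
With the tool pointing down it reaches from about 0.25 to 0.775 m from the base axis. Payload 8.9 kg.
Tool frame: the origin (TCP) lies between the finger pads; the fingertips stand 25 mm ahead of it and the grasp point (between the pads) lies 6 mm ahead of it; z points along the fingers, y is the line along which they close (so a half turn about z gives the same grasp; the last joint's range is limited). The gripper opens to 85 mm and grips with 20 to 120 N. Pads are 22 mm wide; open, the fingers measure 114 mm over their backs; the gripper's body (76 mm by 85 mm) begins 54 mm behind the grasp point. The pads swing forward as they close: fully open they stand 13 mm farther back than shut.
Start: joints at [-1.38, 0.291, -0.153, 1.127, 0, 1.431], TCP at [0.17, -0.497, 0.256] pointing down, gripper open.
Joint ranges: [-2.52, 2.52], [-0.91, 1.74], [-1.3, 1.37], [-1.96, 2.02], [-1.52, 1.47], [-3.14, 3.14]. Speed limits (rad/s): [2.22, 2.22, 2.79, 3.14, 3.14, 3.14].

## Interface

Orientations are given as a unit quaternion [x, y, z, w].
In Python, from plant import sense, grab_frame, camera_params, sign_off gives the robot as it stands. The module is installed in compiled form; this text tells all that it offers.
- The arm moves only by the tool step_arm, never from a script. Its argument "plan" is a list of rows, each an object of numbers: "dx", "dy", "dz": the shift along the tool's x, y, z in mm; "twist": the turn about the tool's z in degrees; "gripper": the closure in counts, from 0 (fully open) to 255 (shut). A call has exactly 10 rows; each row shifts and turns the commanded pose from where the row before left it, along the tool's axes as they then stand; what a row does not reach is not made up. A row lasts 1/12 s, in which the tool goes at most 41.7 mm and 7.16 degrees, less where a joint would pass 70% of its speed; a pose out of reach is approached as far as the arm can. A call is refused whole if a number of a shift passes 41.7 or a number of a turn 7.16, either way. A call with a gripper value outside its range is refused whole. The fingers move at their own pace and stop on an object; "grip_force" is the grip in N (left out, the last holds). Time passes only in rows, so rows that do not move let the fingers close, or fill a call up. It gives the time, the measured TCP pose, the force, the opening and the grip force at its end, in the units of the state.
- sense(): the state, without advancing time (a new reading comes with each control period).
- grab_frame(name): name is "scene" or "top" or "wrist"; returns (picture, depth): 480x640x3 uint8, red, green, blue; 480x640 float32, m along the optical axis (not along the pixel's ray), 0 where there is no reading.
- camera_params(name): a dict with "K" (3x3 intrinsics, pixels), "cam_to_world" (4x4, takes a point from camera to world coordinates). Camera axes: x right, y down, z forward; pixel columns grow to the right and rows downward; lengths in m; the calibration is good to about 2 mm. A picture is of the moment at which its call begins: read the wrist's pose just before it. camera_params takes no time and is no camera call; for the wrist camera it gives the pose at the moment of the call.
- sign_off(): hands the job in; it is judged then, once.
The state is a dict: "clock": time; "q": joint angles; "joint_vel": joint speeds; "tau": joint torques, N m; "ee_pos": TCP position; "tcp_rot": TCP orientation; "wrist_force": force on the tool from outside, world axes, zero at the start; "moment": the same for the moment, N m; "opening": finger opening in m; "gripper_force": force on a finger pad.
Only numpy, scipy, OpenCV 4.12 (cv2) and the standard library are available. Lean on these libraries where they do the work, as an engineer would, in place of code of your own. Each camera call takes 0.05 s, during which the arm holds its last target. There are 200 camera calls.

## Working session

There is one attempt and no reset: what is moved stays moved. The work goes in short steps, Python scripts to look and compute and a tool call to move; the robot and the scene stay as the last step left them, time stands still between calls to the robot, and variables do not carry over. Pictures are saved under pics/ and viewed, at most 10 in all, crops included, and the job is handed in when it is done.

Besides the shell and the picture viewer there is one more tool, called by a JSON object that holds its "api" and its "payload", one argument or row to a line. step_arm: Moves the arm, as the interface text tells. Its arguments: {"type":"object","properties":{"plan":{"type":"array","items":{"type":"object","properties":{"dx":{"type":"number"},"dy":{"type":"number"},"dz":{"type":"number"},"twist":{"type":"number"},"gripper":{"type":"number"}}}},"grip_force":{"type":"number"}},"required":["plan"]}

```bash
mkdir -p pics
cat > h.py <<'E'
import numpy as np, cv2
from plant import sense, grab_frame, camera_params, sign_off
def snap(name,tag):
    p=camera_params(name); im,d=grab_frame(name)
    cv2.imwrite(f'pics/{tag}.png',im[:,:,::-1]); np.savez(f'{tag}.npz',im=im,d=d,K=p['K'],T=p['cam_to_world'])
def cloud(tag):
    f=np.load(tag+'.npz'); d=f['d']; K=f['K']; v,u=np.mgrid[:480,:640]
    P=np.stack([(u-K[0,2])/K[0,0]*d,(v-K[1,2])/K[1,1]*d,d],-1)
    return f['im'],P@f['T'][:3,:3].T+f['T'][:3,3],d
E
python3 - <<'E'
from h import *
for n in('scene','top'): snap(n,n+'0')
s=sense(); print(s)
E
```

```text
{'clock': 0.1, 'q': array([-1.38026224e+00,  2.91198852e-01, -1.54068513e-01,  1.12671787e+00,
        1.88836695e-05,  1.43147550e+00]), 'joint_vel': array([-0.00085368, -0.00099514,  0.002873  , -0.00030381, -0.00013926,
       -0.00205693]), 'tau': array([ 1.21273544e-03, -5.37979710e+01,  3.31919253e+01,  9.36344324e-03,
       -2.00045756e-04, -4.56976494e-06]), 'ee_pos': array([ 0.16997663, -0.49632112,  0.25579617]), 'tcp_rot': array([ 9.86430094e-01,  1.64180740e-01, -5.78157499e-06, -5.94501408e-04]), 'wrist_force': array([-0.25834776, -1.12233499, -1.0327832 ]), 'moment': array([ 0.01107208, -0.00185446, -0.02513539]), 'gripper_force': 0.0, 'opening': 0.08516659671542633}
```

View pics/top0.png

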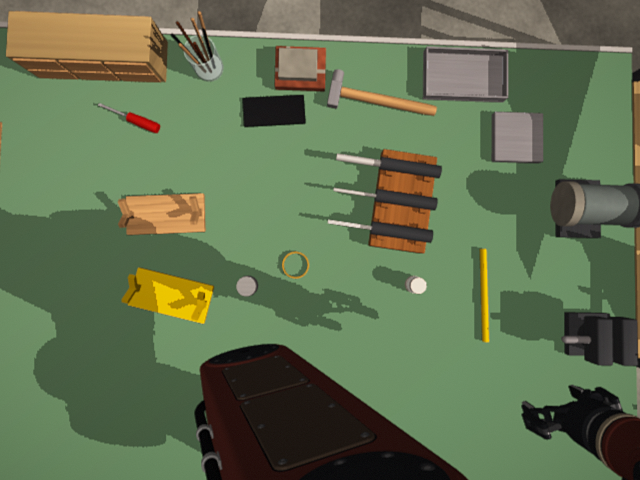

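View pics/scene0.png

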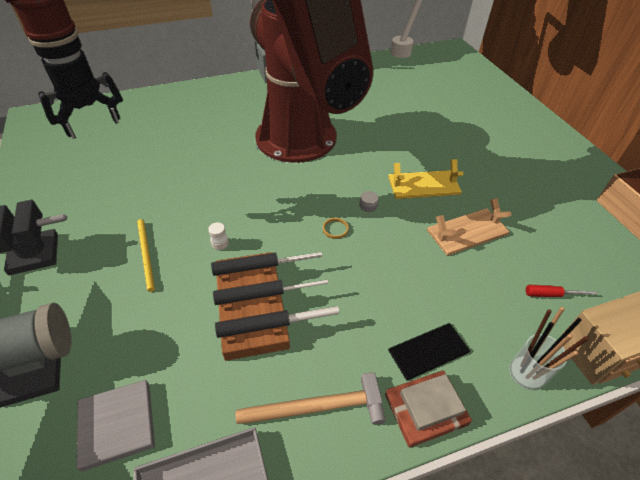

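Top view: the three bars stand out of the tubes at pixels (357,159), (350,191) and (350,224). The first looks thickest, which fits the 16 mm stick. The yellow bar at (485,295) and the yellow cradle at (170,296) are decoys. The wooden cradle is at (163,213). I'll confirm this in one crop and measure.

Run:
```python
from h import *
im,P,d=cloud('top0')
a=cv2.resize(im[140:260,290:450],None,fx=4,fy=4,interpolation=cv2.INTER_CUBIC)
b=cv2.resize(im[180:245,110:215],None,fx=5,fy=5,interpolation=cv2.INTER_CUBIC)
c=np.zeros((480,640+0,3),np.uint8); 
out=np.zeros((600,800,3),np.uint8); out[:480,:640]=a
cv2.imwrite('pics/c1.png',out[:480,:640,::-1]); cv2.imwrite('pics/c2.png',b[:,:,::-1])
f=np.load('top0.npz'); print(f['K'],f['T'])
# three bars: points height>35mm left of rack
for r in((152,167),(184,198),(216,232)):
    m=np.zeros(d.shape,bool); m[r[0]:r[1],325:380]=1
    m&=(P[...,2]>.04)&(d>0)&(im.min(-1)>110)
    Q=P[m]; c=Q.mean(0); l=np.linalg.svd(Q[:,:2]-c[:2],full_matrices=False)[2][0]
    t=(Q[:,:2]-c[:2])@l; n=(Q[:,:2]-c[:2])@[-l[1],l[0]]
    print('bar',len(Q),c,l,'len',np.ptp(t),'w',np.percentile(n,[3,97]),'z',np.percentile(Q[:,2],[50,95]),Q[:,1].min(),Q[:,1].max())
# tubes: z > .06 in rack area
m=np.zeros(d.shape,bool); m[145:255,365:445]=1; m&=(P[...,2]>.061)&(im.max(-1)<110)
Q=P[m]
n,lab,st,ce=cv2.connectedComponentsWithStats(m.astype(np.uint8))
for i in range(1,n):
    if st[i,4]>80:
        q=P[lab==i]; c=q.mean(0); l=np.linalg.svd(q[:,:2]-c[:2],full_matrices=False)[2][0]
        t=(q[:,:2]-c[:2])@l
        print('tube',st[i],c,l,'mid',c[:2]+l*(t.min()+t.max())/2,np.ptp(t),q[:,2].max())
# cradle board
m=np.zeros(d.shape,bool); m[180:245,110:215]=1; m&=(d>0)&(P[...,2]>.007)
q=P[m].astype(np.float32); r=cv2.minAreaRect(q[:,:2]*1000); print('cradle all',r)
k=q[q[:,2]<.018]; print('board',cv2.minAreaRect(k[:,:2]*1000),np.median(k[:,2]))
up=m&(P[...,2]>.03)
n,lab,st,ce=cv2.connectedComponentsWithStats(up.astype(np.uint8))
for i in range(1,n):
    if st[i,4]>15: q=P[lab==i].astype(np.float32); print('notch',st[i],q.mean(0),cv2.minAreaRect(q[:,:2]*1000),q[:,2].max())
```

```text
[[435.88309479   0.         330.75085108]
 [  0.         435.88309479 236.04549106]
 [  0.           0.           1.        ]] [[ 0.01981461 -0.99838085  0.05332032  0.41646137]
 [-0.99902709 -0.02187262 -0.03829445 -0.06206228]
 [ 0.0393987  -0.05250966 -0.99784291  1.03928781]
 [ 0.          0.          0.          1.        ]]
bar 255 [ 0.64508688 -0.15652491  0.05814089] [-0.11496238 -0.99336985] len 0.0991886829236455 w [-0.0059384   0.00671977] z [0.05834918 0.0617981 ] -0.20658613579664706 -0.1080351574969209
bar 121 [ 0.57098782 -0.14875898  0.05068135] [-0.11159438 -0.99375384] len 0.09760174828623396 w [-0.00331211  0.00346546] z [0.05103185 0.05367523] -0.19989641276841666 -0.10292867525479205
bar 149 [ 0.49652793 -0.13955233  0.05157317] [0.11462031 0.99340937] len 0.1007547228705869 w [-0.00359043  0.00371134] z [0.05158507 0.05464221] -0.1912069749133784 -0.09075092444833617
tube [379 157  63  21 718] [ 0.62807611 -0.27579208  0.07187134] [ 0.00181026 -0.99999836] mid [ 0.62794686 -0.20438942] 0.2854194889139744 1.0392878070659204
tube [375 190  63  20 727] [ 0.55459833
[... 164 characters left out ...]
5745686  0.0742808 ] [-0.06163509 -0.99809875] mid [ 0.48432942 -0.19777398] 0.26254125131432815 1.0392878070659204
cradle all ((531.1651000976562, 288.5340270996094), (124.01261138916016, 180.9257354736328), 3.775674343109131)
board ((531.1651000976562, 288.5340270996094), (124.01261138916016, 180.9257354736328), 3.775674343109131) 0.012555074
notch [189 197  11  28 220] [0.5196464  0.20849928 0.05327641] ((519.0208740234375, 209.4986114501953), (61.266517639160156, 14.760741233825684), 4.330945014953613) 0.06888811
notch [117 199  14  29 255] [0.51025033 0.3637545  0.05294289] ((510.0563049316406, 365.28314208984375), (63.223148345947266, 16.178485870361328), 2.8497445583343506) 0.06790696
```

View pics/c1.png

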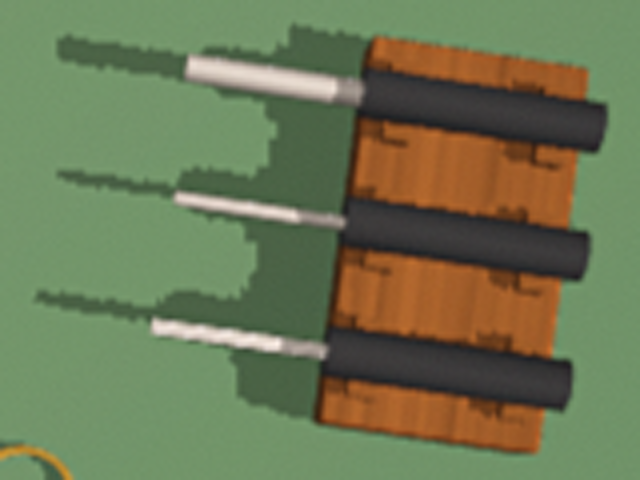

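View pics/c2.png

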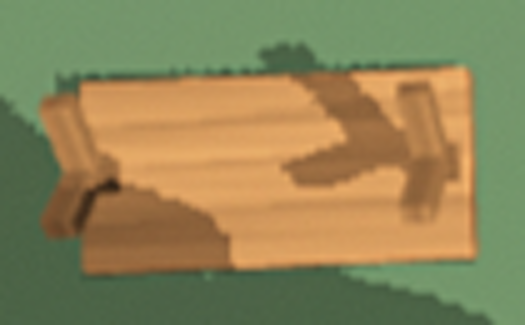

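The crop shows the thick bar clearly at crop (275,78), i.e. top-view pixel (359,159). It measures about 13 mm visible width against about 7 mm for the other two, so it is the ring stick. The wooden cradle's board corners in its crop are (80,82), (470,68), (475,258) and (85,272). That puts its centre at about (0.5145, 0.286) with a yaw of about +3.3°. The bar axis yaw is about -6.6°, so I twist first.

{"api": "step_arm", "payload": {
  "plan": [
    {"twist": -6.45},
    {"twist": -6.45},
    {"twist": -6.45},
    {"twist": -6.45},
    {"twist": -6.45},
    {"twist": -6.45},
    {"twist": -6.45},
    {"twist": -6.45},
    {"twist": -6.45},
    {"twist": -6.45}
  ]
}}

```text
invalid input at $.plan[0]: expected keys dx, dy, dz, twist, gripper
```

{"api": "step_arm", "payload": {
  "plan": [
    {"dx": 18.5,"dy": 21.7},
    {"dx": 18.5,"dy": 21.7},
    {"dx": 18.5,"dy": 21.7},
    {"dx": 18.5,"dy": 21.7},
    {"dx": 18.5,"dy": 21.7},
    {"dx": 18.5,"dy": 21.7},
    {"dx": 18.5,"dy": 21.7},
    {"dx": 18.5,"dy": 21.7},
    {"dx": 18.5,"dy": 21.7},
    {"dx": 18.5,"dy": 21.7}
  ]
}}

```text
invalid input at $.plan[0]: expected keys dx, dy, dz, twist, gripper
```

{"api": "step_arm", "payload": {
  "plan": [
    {"dx": 18.5,"dy": 21.7},
    {"dx": 18.5,"dy": 21.7},
    {"dx": 18.5,"dy": 21.7},
    {"dx": 18.5,"dy": 21.7},
    {"dx": 18.5,"dy": 21.7},
    {"dx": 18.5,"dy": 21.7},
    {"dx": 18.5,"dy": 21.7},
    {"dx": 18.5,"dy": 21.7},
    {"dx": 18.5,"dy": 21.7},
    {"dx": 0,"dy": 0}
  ]
}}

```text
invalid input at $.plan[0]: expected keys dx, dy, dz, twist, gripper
```

{"api": "step_arm", "payload": {
  "plan": [
    {"dx": 0,"dy": 0,"dz": 0,"twist": -6.45,"gripper": 0},
    {"dx": 0,"dy": 0,"dz": 0,"twist": -6.45,"gripper": 0},
    {"dx": 0,"dy": 0,"dz": 0,"twist": -6.45,"gripper": 0},
    {"dx": 0,"dy": 0,"dz": 0,"twist": -6.45,"gripper": 0},
    {"dx": 0,"dy": 0,"dz": 0,"twist": -6.45,"gripper": 0},
    {"dx": 0,"dy": 0,"dz": 0,"twist": -6.45,"gripper": 0},
    {"dx": 0,"dy": 0,"dz": 0,"twist": -6.45,"gripper": 0},
    {"dx": 0,"dy": 0,"dz": 0,"twist": -6.45,"gripper": 0},
    {"dx": 0,"dy": 0,"dz": 0,"twist": -6.45,"gripper": 0},
    {"dx": 0,"dy": 0,"dz": 0,"twist": -6.45,"gripper": 0}
  ]
}}

```text
clock: 0.93
ee_pos: [0.17, -0.4965, 0.256]
tcp_rot: [0.745, 0.667, 0.0, -0.0]
wrist_force: [-1.1, 1.3, 0.1]
opening: 0.0856
gripper_force: 0.0
```

{"api": "step_arm", "payload": {
  "plan": [
    {"dx": 18.5,"dy": 21.7,"dz": 0,"twist": 0,"gripper": 0},
    {"dx": 18.5,"dy": 21.7,"dz": 0,"twist": 0,"gripper": 0},
    {"dx": 18.5,"dy": 21.7,"dz": 0,"twist": 0,"gripper": 0},
    {"dx": 18.5,"dy": 21.7,"dz": 0,"twist": 0,"gripper": 0},
    {"dx": 18.5,"dy": 21.7,"dz": 0,"twist": 0,"gripper": 0},
    {"dx": 18.5,"dy": 21.7,"dz": 0,"twist": 0,"gripper": 0},
    {"dx": 18.5,"dy": 21.7,"dz": 0,"twist": 0,"gripper": 0},
    {"dx": 18.5,"dy": 21.7,"dz": 0,"twist": 0,"gripper": 0},
    {"dx": 18.5,"dy": 21.7,"dz": 0,"twist": 0,"gripper": 0},
    {"dx": 18.5,"dy": 21.7,"dz": 0,"twist": 0,"gripper": 0}
  ]
}}

```text
clock: 1.77
ee_pos: [0.4078, -0.3368, 0.2561]
tcp_rot: [0.747, 0.665, -0.0, -0.0]
wrist_force: [0.5, 0.3, 0.1]
opening: 0.0855
gripper_force: 0.0
```

{"api": "step_arm", "payload": {
  "plan": [
    {"dx": 18.5,"dy": 21.7,"dz": 0,"twist": 0,"gripper": 0},
    {"dx": 18.5,"dy": 21.7,"dz": 0,"twist": 0,"gripper": 0},
    {"dx": 18.5,"dy": 21.7,"dz": 0,"twist": 0,"gripper": 0},
    {"dx": 18.5,"dy": 21.7,"dz": 0,"twist": 0,"gripper": 0},
    {"dx": 18.5,"dy": 21.7,"dz": 0,"twist": 0,"gripper": 0},
    {"dx": 18.5,"dy": 21.7,"dz": 0,"twist": 0,"gripper": 0},
    {"dx": 18.5,"dy": 21.7,"dz": 0,"twist": 0,"gripper": 0},
    {"dx": 18.5,"dy": 21.7,"dz": 0,"twist": 0,"gripper": 0},
    {"dx": 18.5,"dy": 21.7,"dz": 0,"twist": 0,"gripper": 0},
    {"dx": 0,"dy": 0,"dz": 0,"twist": 0,"gripper": 0}
  ]
}}

```text
clock: 2.6
ee_pos: [0.623, -0.1918, 0.2552]
tcp_rot: [0.746, 0.666, 0.001, -0.0]
wrist_force: [-0.4, -0.0, -0.6]
opening: 0.0854
gripper_force: 0.0
```

Run:
```python
from h import *
print(sense()['ee_pos'],sense()['q'])
snap('wrist','w1')
im,P,d=cloud('w1')
q=P[240,320]; print(q)
m=(d>0)&(im.min(-1)>100)&(P[...,2]>.04)&(P[...,2]<.075)&(abs(P[...,0]-.645)<.03)&(P[...,1]>-.23)&(P[...,1]<-.09)
Q=P[m]; c=Q.mean(0); l=np.linalg.svd(Q[:,:2]-c[:2],full_matrices=False)[2][0]; l*=np.sign(l[1])
t=(Q[:,:2]-c[:2])@l; n=(Q[:,:2]-c[:2])@[-l[1],l[0]]
print(len(Q),c,l,np.percentile(t,[0,1,99,100]),np.percentile(n,[2,98]),np.percentile(Q[:,2],[50,98]))
print('ends',c[:2]+l*t.min(),c[:2]+l*t.max())
```

```text
[ 0.62304524 -0.19177534  0.25520828] [-0.41132392  0.54110319  0.22946045  1.25931399  0.00143186  1.27134701]
[ 0.6303927  -0.21587592  0.06880949]
2253 [ 0.64491342 -0.15844481  0.05824699] [0.11876991 0.9929218 ] [-0.05474959 -0.05351467  0.04762689  0.04842422] [-0.00742447  0.00705299] [0.05864525 0.0608463 ]
ends [ 0.63841081 -0.21280688] [ 0.65066476 -0.11036334]
```

View pics/w1.png

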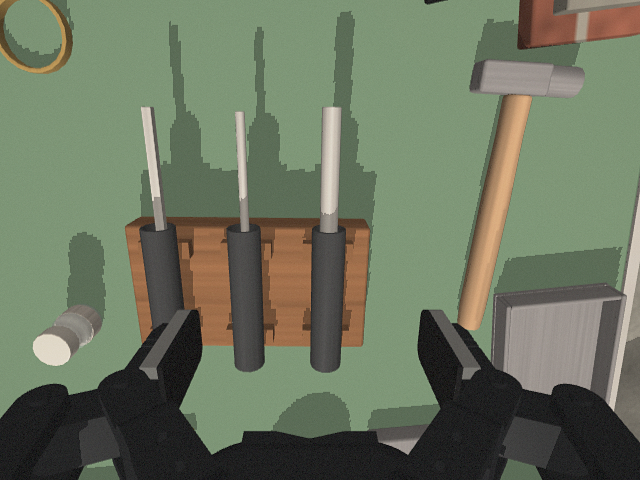

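The wrist view confirms the thick bar between (331,107) and (329,230), about 15–16 mm wide, with the mouth near (329,230). I'll align over it and descend.

{"api": "step_arm", "payload": {
  "plan": [
    {"dx": 5,"dy": 9,"dz": 0,"twist": 0,"gripper": 0},
    {"dx": 5,"dy": 9,"dz": 0,"twist": 0,"gripper": 0},
    {"dx": 0,"dy": 0,"dz": 20,"twist": 0,"gripper": 0},
    {"dx": 0,"dy": 0,"dz": 20,"twist": 0,"gripper": 0},
    {"dx": 0,"dy": 0,"dz": 20,"twist": 0,"gripper": 0},
    {"dx": 0,"dy": 0,"dz": 20,"twist": 0,"gripper": 0},
    {"dx": 0,"dy": 0,"dz": 20,"twist": 0,"gripper": 0},
    {"dx": 0,"dy": 0,"dz": 20,"twist": 0,"gripper": 0},
    {"dx": 0,"dy": 0,"dz": 15,"twist": 0,"gripper": 0},
    {"dx": 0,"dy": 0,"dz": 0,"twist": 0,"gripper": 0}
  ]
}}

```text
clock: 3.48
ee_pos: [0.6363, -0.1868, 0.1177]
tcp_rot: [0.747, 0.665, -0.001, -0.003]
wrist_force: [-1.4, 0.8, -0.9]
opening: 0.0856
gripper_force: 0.0
```

{"api": "step_arm", "payload": {
  "plan": [
    {"dx": 3.4,"dy": 5.5,"dz": 10,"twist": 0,"gripper": 0},
    {"dx": 0,"dy": 0,"dz": 10,"twist": 0,"gripper": 0},
    {"dx": 0,"dy": 0,"dz": 10,"twist": 0,"gripper": 0},
    {"dx": 0,"dy": 0,"dz": 10,"twist": 0,"gripper": 0},
    {"dx": 0,"dy": 0,"dz": 10,"twist": 0,"gripper": 0},
    {"dx": 0,"dy": 0,"dz": 10,"twist": 0,"gripper": 0},
    {"dx": 0,"dy": 0,"dz": 2,"twist": 0,"gripper": 0},
    {"dx": 0,"dy": 0,"dz": 0,"twist": 0,"gripper": 0},
    {"dx": 0,"dy": 0,"dz": 0,"twist": 0,"gripper": 0},
    {"dx": 0,"dy": 0,"dz": 0,"twist": 0,"gripper": 0}
  ]
}}

```text
clock: 4.32
ee_pos: [0.6453, -0.1845, 0.0599]
tcp_rot: [0.747, 0.665, 0.0, 0.0]
wrist_force: [0.9, -0.2, -0.6]
opening: 0.0853
gripper_force: 0.0
```

{"api": "step_arm", "payload": {
  "grip_force": 60,
  "plan": [
    {"dx": 0,"dy": -3,"dz": 3.5,"twist": 0,"gripper": 0},
    {"dx": 0,"dy": 0,"dz": 0,"twist": 0,"gripper": 0},
    {"dx": 0,"dy": 0,"dz": 0,"twist": 0,"gripper": 255},
    {"dx": 0,"dy": 0,"dz": 0,"twist": 0,"gripper": 255},
    {"dx": 0,"dy": 0,"dz": 0,"twist": 0,"gripper": 255},
    {"dx": 0,"dy": 0,"dz": 0,"twist": 0,"gripper": 255},
    {"dx": 0,"dy": 0,"dz": 0,"twist": 0,"gripper": 255},
    {"dx": 0,"dy": 0,"dz": 0,"twist": 0,"gripper": 255},
    {"dx": 0,"dy": 0,"dz": 0,"twist": 0,"gripper": 255},
    {"dx": 0,"dy": 0,"dz": 0,"twist": 0,"gripper": 255}
  ]
}}

```text
clock: 5.15
ee_pos: [0.642, -0.184, 0.0559]
tcp_rot: [0.747, 0.665, 0.0, 0.0]
wrist_force: [-0.2, -0.3, 0.9]
opening: 0.0141
gripper_force: 58.3
```

{"api": "step_arm", "payload": {
  "plan": [
    {"dx": 0,"dy": 0,"dz": -3,"twist": 0,"gripper": 255},
    {"dx": 4,"dy": 0,"dz": 0,"twist": 0,"gripper": 255},
    {"dx": 8,"dy": 0,"dz": 0,"twist": 0,"gripper": 255},
    {"dx": 10,"dy": 0,"dz": 0,"twist": 0,"gripper": 255},
    {"dx": 10,"dy": 0,"dz": 0,"twist": 0,"gripper": 255},
    {"dx": 10,"dy": 0,"dz": 0,"twist": 0,"gripper": 255},
    {"dx": 10,"dy": 0,"dz": 0,"twist": 0,"gripper": 255},
    {"dx": 10,"dy": 0,"dz": 0,"twist": 0,"gripper": 255},
    {"dx": 10,"dy": 0,"dz": 0,"twist": 0,"gripper": 255},
    {"dx": 4,"dy": 0,"dz": 0,"twist": 0,"gripper": 255}
  ]
}}

```text
clock: 5.98
ee_pos: [0.6508, -0.1066, 0.0588]
tcp_rot: [0.746, 0.666, 0.0, -0.0]
wrist_force: [-0.3, -0.1, -0.9]
opening: 0.0138
gripper_force: 58.4
```

{"api": "step_arm", "payload": {
  "plan": [
    {"dx": 6,"dy": 0,"dz": 0,"twist": 0,"gripper": 255},
    {"dx": 10,"dy": 0,"dz": 0,"twist": 0,"gripper": 255},
    {"dx": 10,"dy": 0,"dz": 0,"twist": 0,"gripper": 255},
    {"dx": 10,"dy": 0,"dz": 0,"twist": 0,"gripper": 255},
    {"dx": 10,"dy": 0,"dz": 0,"twist": 0,"gripper": 255},
    {"dx": 10,"dy": 0,"dz": 0,"twist": 0,"gripper": 255},
    {"dx": 10,"dy": 0,"dz": 0,"twist": 0,"gripper": 255},
    {"dx": 10,"dy": 0,"dz": 0,"twist": 0,"gripper": 255},
    {"dx": 4,"dy": 0,"dz": 0,"twist": 0,"gripper": 255},
    {"dx": 0,"dy": 0,"dz": 0,"twist": 0,"gripper": 255}
  ]
}}

```text
clock: 6.82
ee_pos: [0.6599, -0.0278, 0.0588]
tcp_rot: [0.746, 0.666, 0.0, -0.0]
wrist_force: [0.2, 0.8, -1.7]
opening: 0.0144
gripper_force: 58.4
```

Run:
```python
from h import *
s=sense(); print(s['ee_pos'],s['tcp_rot'],s['q'])
snap('wrist','w2'); snap('scene','s2')
```

```text
[ 0.65994147 -0.02776476  0.05880219] [ 7.46235080e-01  6.65682506e-01  4.79004023e-05 -6.71035114e-05] [-1.52711306e-01  6.99436385e-01 -2.53716160e-02  8.46030903e-01
  1.59300004e-04  1.53206525e+00]
```

View pics/s2.png

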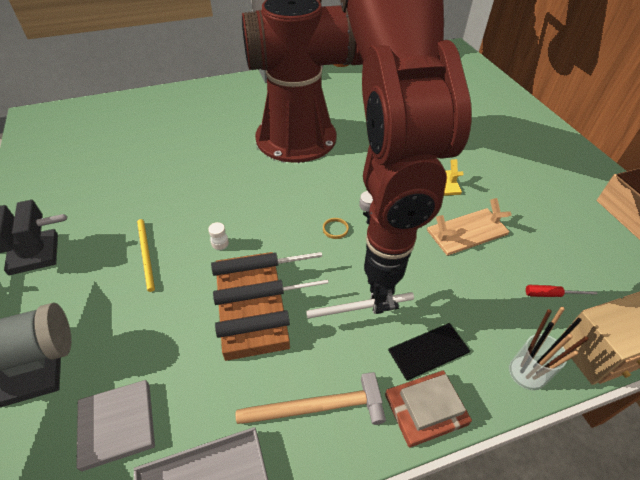

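View pics/w2.png

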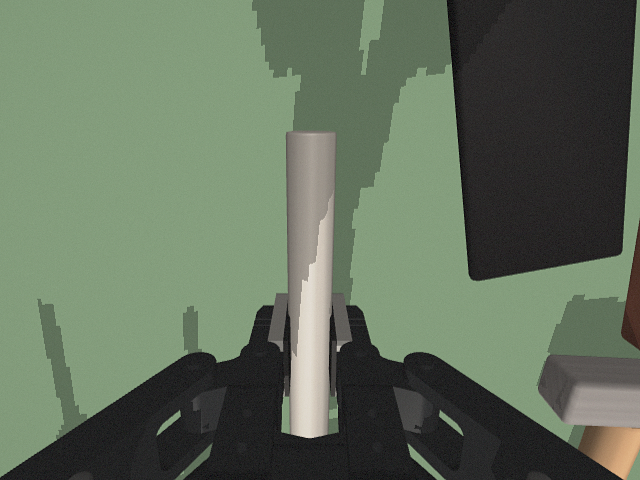

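The scene view shows the stick clear of its mouth (288,320), held from tail (308,315) to tip (413,298). The wrist view shows its tip at (311,132), straight along the tool. I'll measure the stick in hand for tilt and offset, and measure the cradle more closely.

Run:
```python
from h import *
im,P,d=cloud('s2')
m=(d>0)&(im.min(-1)>95)&(P[...,2]>.035)&(P[...,2]<.085); z=np.zeros_like(m); z[285:325,300:420]=1; m&=z
Q=P[m]; c=Q.mean(0); l=np.linalg.svd(Q-c,full_matrices=False)[2][0]; l*=np.sign(l[1]); t=(Q-c)@l
print(len(Q),c,l,'ends',c+l*np.percentile(t,.3),c+l*np.percentile(t,99.7))
im,P,d=cloud('w2')
m=(d>0)&(P[...,2]>.04)&(P[...,2]<.085)&(im.min(-1)>90); z=np.zeros_like(m); z[128:290,280:340]=1; m&=z
Q=P[m]; c=Q.mean(0); l=np.linalg.svd(Q-c,full_matrices=False)[2][0]; l*=np.sign(l[1]); t=(Q-c)@l
print('wrist',len(Q),c,l,c+l*t.min(),c+l*t.max(),np.percentile(Q[:,2],[50,98]))
# cradle from scene view (s2): board rectangle corners + notches
im,P,d=cloud('s2'); z=np.zeros_like(m); z[195:256,422:515]=1
up=z&(P[...,2]>.03)&(d>0)
n,lab,st,ce=cv2.connectedComponentsWithStats(up.astype(np.uint8))
for i in range(1,n):
    if st[i,4]>15: q=P[lab==i].astype(np.float32); print('notch',st[i],q.mean(0),cv2.minAreaRect(q[:,:2]*1000),q[:,2].max())
for tag,r in(('s2',(195,256,422,515)),('top0',(180,245,110,215))):
    im,P,d=cloud(tag); z=np.zeros(d.shape,bool); z[r[0]:r[1],r[2]:r[3]]=1
    k=z&(abs(P[...,2]-.012)<.005)&(im[...,0]>im[...,1].astype(int)+15)
    n,lab,st,ce=cv2.connectedComponentsWithStats(k.astype(np.uint8)); i=1+np.argmax(st[1:,4])
    print(tag,cv2.minAreaRect(P[lab==i][:,:2].astype(np.float32)*1000))
```

```text
747 [ 0.65360642 -0.07892414  0.0587069 ] [0.17445694 0.98461184 0.01021245] ends [ 0.63667795 -0.17446622  0.05771594] [0.67550147 0.04464859 0.05998861]
wrist 7411 [0.66672466 0.02241686 0.06089035] [ 0.12033992  0.99272973 -0.00244784] [ 0.66312341 -0.00729119  0.06096361] [0.66958593 0.0460206  0.06083215] [0.06140152 0.06332132]
notch [422 195  35  42 687] [0.6562173  0.05352625 0.2738717 ] ((615.9063110351562, 110.16232299804688), (55.72918701171875, 328.80413818359375), 44.44045639038086) 0.38943976
notch [490 198  22  20 195] [0.50694466 0.36228484 0.05135181] ((508.9432678222656, 364.4542541503906), (63.132686614990234, 17.972793579101562), 3.041532039642334) 0.06703106
s2 ((513.5274658203125, 286.219482421875), (92.56895446777344, 181.75144958496094), 3.5985734462738037)
top0 ((514.8108520507812, 287.4316711425781), (90.17933654785156, 180.7780303955078), 3.549677848815918)
```

The stick is level in the hand. Its centre lies about 36.5 mm behind the TCP along tool x. The cradle centre is (0.5144, 0.287) with a yaw of 3.5°. Next I lift, twist -10.3°, and carry it over.

{"api": "step_arm", "payload": {
  "plan": [
    {"dx": 0,"dy": 0,"dz": -15,"twist": 0,"gripper": 255},
    {"dx": 0,"dy": 0,"dz": -15,"twist": -2.6,"gripper": 255},
    {"dx": 0,"dy": 0,"dz": -15,"twist": -2.6,"gripper": 255},
    {"dx": 0,"dy": 0,"dz": -15,"twist": -2.6,"gripper": 255},
    {"dx": 0,"dy": 0,"dz": 0,"twist": -2.5,"gripper": 255},
    {"dx": 10,"dy": -3.5,"dz": 0,"twist": 0,"gripper": 255},
    {"dx": 18,"dy": -6.2,"dz": 0,"twist": 0,"gripper": 255},
    {"dx": 18,"dy": -6.2,"dz": 0,"twist": 0,"gripper": 255},
    {"dx": 18,"dy": -6.2,"dz": 0,"twist": 0,"gripper": 255},
    {"dx": 18,"dy": -6.2,"dz": 0,"twist": 0,"gripper": 255}
  ]
}}

```text
clock: 7.75
ee_pos: [0.6251, 0.0518, 0.1181]
tcp_rot: [0.685, 0.729, -0.0, -0.001]
wrist_force: [0.4, -0.1, -1.2]
opening: 0.0141
gripper_force: 58.5
```

{"api": "step_arm", "payload": {
  "plan": [
    {"dx": 18,"dy": -6.2,"dz": 0,"twist": 0,"gripper": 255},
    {"dx": 18,"dy": -6.2,"dz": 0,"twist": 0,"gripper": 255},
    {"dx": 18,"dy": -6.2,"dz": 0,"twist": 0,"gripper": 255},
    {"dx": 18,"dy": -6.2,"dz": 0,"twist": 0,"gripper": 255},
    {"dx": 18,"dy": -6.2,"dz": 0,"twist": 0,"gripper": 255},
    {"dx": 18,"dy": -6.2,"dz": 0,"twist": 0,"gripper": 255},
    {"dx": 18,"dy": -6.2,"dz": 0,"twist": 0,"gripper": 255},
    {"dx": 18,"dy": -6.2,"dz": 0,"twist": 0,"gripper": 255},
    {"dx": 18,"dy": -6.2,"dz": 0,"twist": 0,"gripper": 255},
    {"dx": 18,"dy": -6.2,"dz": 0,"twist": 0,"gripper": 255}
  ]
}}

```text
clock: 8.58
ee_pos: [0.5516, 0.2274, 0.1182]
tcp_rot: [0.685, 0.729, -0.001, -0.0]
wrist_force: [0.1, -0.3, -1.0]
opening: 0.0142
gripper_force: 58.5
```

{"api": "step_arm", "payload": {
  "plan": [
    {"dx": 18,"dy": -6.2,"dz": 0,"twist": 0,"gripper": 255},
    {"dx": 18,"dy": -6.2,"dz": 0,"twist": 0,"gripper": 255},
    {"dx": 18,"dy": -6.2,"dz": 0,"twist": 0,"gripper": 255},
    {"dx": 10,"dy": -3.5,"dz": 0,"twist": 0,"gripper": 255},
    {"dx": 5,"dy": -1.5,"dz": 0,"twist": 0,"gripper": 255},
    {"dx": 0,"dy": 0,"dz": 0,"twist": 0,"gripper": 255},
    {"dx": 0,"dy": 0,"dz": 0,"twist": 0,"gripper": 255},
    {"dx": 0,"dy": 0,"dz": 0,"twist": 0,"gripper": 255},
    {"dx": 0,"dy": 0,"dz": 0,"twist": 0,"gripper": 255},
    {"dx": 0,"dy": 0,"dz": 0,"twist": 0,"gripper": 255}
  ]
}}

```text
clock: 9.42
ee_pos: [0.5252, 0.2932, 0.1188]
tcp_rot: [0.684, 0.729, -0.0, 0.0]
wrist_force: [0.4, -0.1, -1.0]
opening: 0.0146
gripper_force: 58.5
```

Run:
```python
from h import *
s=sense(); p=s['ee_pos']; q=s['tcp_rot']; a=2*np.arctan2(q[1],q[0]); print(p,q,np.degrees(a))
for n in('wrist','scene','top'): snap(n,n+'3')
im,P,d=cloud('wrist3')
m=(d>0)&(P[...,2]>.09)&(P[...,2]<.14)&(im.min(-1)>80); z=np.zeros_like(m); z[100:290,270:350]=1; m&=z
Q=P[m]; c=Q.mean(0); l=np.linalg.svd(Q-c,full_matrices=False)[2][0]; l*=np.sign(l[1]); t=(Q-c)@l
tip=c+l*t.max(); print('wrist',len(Q),c,l,tip,'stick centre est',tip-.11*l)
e=np.array([.5122,.3234])-p[:2]; print('tool dx dy mm',1e3*e@[np.cos(a),np.sin(a)],1e3*e@[np.sin(a),-np.cos(a)])
```

```text
[0.5252058  0.29322644 0.11879729] [ 6.84344923e-01  7.29158435e-01 -3.04782033e-05  4.49433126e-05] 93.63177824237277
wrist 7487 [0.52286442 0.34376197 0.12085489] [-0.06505841  0.99787139 -0.00448296] [0.52131961 0.36745631 0.12074845] stick centre est [0.52847604 0.25769046 0.12124157]
tool dx dy mm 30.93680626372351 -11.068367070451739
```

View pics/scene3.png

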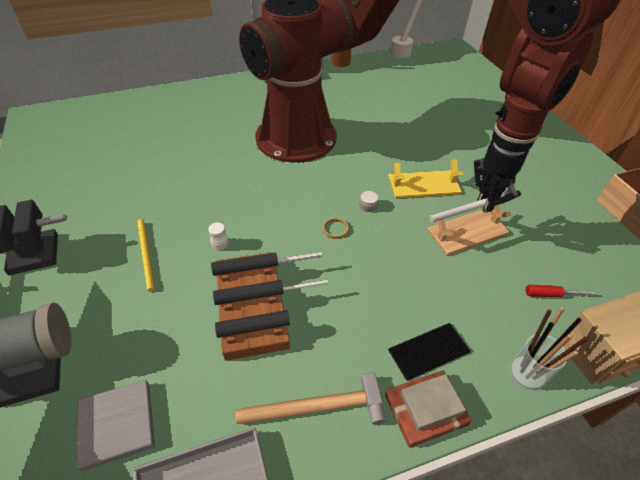

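The stick hangs over the wooden cradle, from (432,218) to about (510,212). It needs about 30 mm more along tool x and -11.7 mm along tool y.

{"api": "step_arm", "payload": {
  "plan": [
    {"dx": 10,"dy": -4,"dz": 0,"twist": 0,"gripper": 255},
    {"dx": 10,"dy": -4,"dz": 0,"twist": 0,"gripper": 255},
    {"dx": 6,"dy": -2.4,"dz": 0,"twist": 0,"gripper": 255},
    {"dx": 4.5,"dy": -1.3,"dz": 0,"twist": 0,"gripper": 255},
    {"dx": 0,"dy": 0,"dz": 0,"twist": 0,"gripper": 255},
    {"dx": 0,"dy": 0,"dz": 10,"twist": 0,"gripper": 255},
    {"dx": 0,"dy": 0,"dz": 10,"twist": 0,"gripper": 255},
    {"dx": 0,"dy": 0,"dz": 8,"twist": 0,"gripper": 255},
    {"dx": 0,"dy": 0,"dz": 5,"twist": 0,"gripper": 255},
    {"dx": 0,"dy": 0,"dz": 0,"twist": 0,"gripper": 255}
  ]
}}

```text
clock: 10.4
ee_pos: [0.5103, 0.3228, 0.0839]
tcp_rot: [0.684, 0.729, -0.001, -0.001]
wrist_force: [0.6, -0.3, -1.4]
opening: 0.0138
gripper_force: 58.5
```

Run:
```python
from h import *
s=sense(); p=s['ee_pos']; q=s['tcp_rot']; a=2*np.arctan2(q[1],q[0]); print(p,q,np.degrees(a))
snap('wrist','wrist4')
e=np.array([.5122,.3234])-p[:2]; print('tool dx dy mm',1e3*e@[np.cos(a),np.sin(a)],1e3*e@[np.sin(a),-np.cos(a)])
```

```text
[0.51027962 0.32282932 0.08387332] [ 6.84098125e-01  7.29388477e-01 -1.38353649e-03 -5.39689758e-04] 93.67043949102309
tool dx dy mm 0.44657294042732953 1.9529757588230356
```

View pics/wrist4.png

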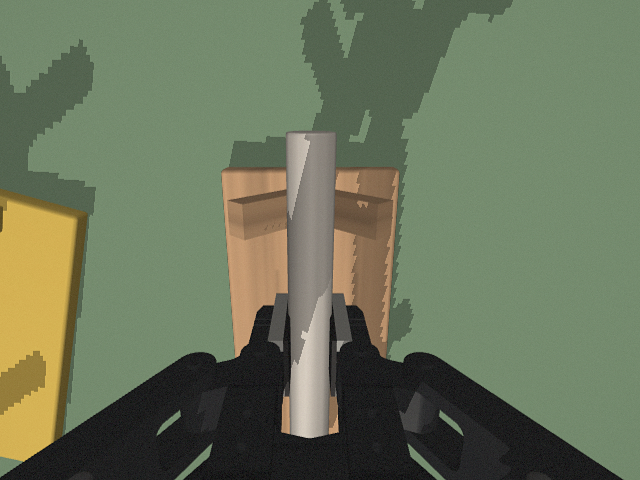

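The stick at column 311 is centred over the notch (230 to 392), and its tip overhangs. I'll lower it gently.

{"api": "step_arm", "payload": {
  "plan": [
    {"dx": 0,"dy": 1,"dz": 4,"twist": 0,"gripper": 255},
    {"dx": 0,"dy": 0,"dz": 4,"twist": 0,"gripper": 255},
    {"dx": 0,"dy": 0,"dz": 4,"twist": 0,"gripper": 255},
    {"dx": 0,"dy": 0,"dz": 4,"twist": 0,"gripper": 255},
    {"dx": 0,"dy": 0,"dz": 4,"twist": 0,"gripper": 255},
    {"dx": 0,"dy": 0,"dz": 3,"twist": 0,"gripper": 255},
    {"dx": 0,"dy": 0,"dz": 2,"twist": 0,"gripper": 255},
    {"dx": 0,"dy": 0,"dz": 1,"twist": 0,"gripper": 255},
    {"dx": 0,"dy": 0,"dz": 0,"twist": 0,"gripper": 255},
    {"dx": 0,"dy": 0,"dz": 0,"twist": 0,"gripper": 255}
  ]
}}

```text
clock: 11.28
ee_pos: [0.5123, 0.3237, 0.0599]
tcp_rot: [0.684, 0.73, 0.0, 0.0]
wrist_force: [-0.3, 0.1, -0.5]
opening: 0.014
gripper_force: 58.5
```

{"api": "step_arm", "payload": {
  "plan": [
    {"dx": 0,"dy": 0,"dz": 1,"twist": 0,"gripper": 255},
    {"dx": 0,"dy": 0,"dz": 1,"twist": 0,"gripper": 255},
    {"dx": 0,"dy": 0,"dz": 1,"twist": 0,"gripper": 255},
    {"dx": 0,"dy": 0,"dz": 0.7,"twist": 0,"gripper": 255},
    {"dx": 0,"dy": 0,"dz": 0,"twist": 0,"gripper": 255},
    {"dx": 0,"dy": 0,"dz": 0,"twist": 0,"gripper": 255},
    {"dx": 0,"dy": 0,"dz": 0,"twist": 0,"gripper": 255},
    {"dx": 0,"dy": 0,"dz": 0,"twist": 0,"gripper": 255},
    {"dx": 0,"dy": 0,"dz": 0,"twist": 0,"gripper": 255},
    {"dx": 0,"dy": 0,"dz": 0,"twist": 0,"gripper": 255}
  ]
}}

```text
clock: 12.12
ee_pos: [0.5124, 0.3238, 0.058]
tcp_rot: [0.684, 0.73, 0.001, 0.0]
wrist_force: [-7.3, -3.4, 19.0]
opening: 0.014
gripper_force: 60.7
```

Contact made: 19 N upward. I'll ease off by 1 mm and open gently.

{"api": "step_arm", "payload": {
  "plan": [
    {"dx": 0,"dy": 0,"dz": -1,"twist": 0,"gripper": 255},
    {"dx": 0,"dy": 0,"dz": 0,"twist": 0,"gripper": 255},
    {"dx": 0,"dy": 0,"dz": 0,"twist": 0,"gripper": 210},
    {"dx": 0,"dy": 0,"dz": 0,"twist": 0,"gripper": 200},
    {"dx": 0,"dy": 0,"dz": 0,"twist": 0,"gripper": 190},
    {"dx": 0,"dy": 0,"dz": 0,"twist": 0,"gripper": 175},
    {"dx": 0,"dy": 0,"dz": 0,"twist": 0,"gripper": 155},
    {"dx": 0,"dy": 0,"dz": 0,"twist": 0,"gripper": 130},
    {"dx": 0,"dy": 0,"dz": 0,"twist": 0,"gripper": 110},
    {"dx": 0,"dy": 0,"dz": 0,"twist": 0,"gripper": 100}
  ]
}}

```text
clock: 12.95
ee_pos: [0.5122, 0.3236, 0.057]
tcp_rot: [0.684, 0.73, -0.0, -0.0]
wrist_force: [0.2, 0.0, 0.0]
opening: 0.0514
gripper_force: 0.0
```

{"api": "step_arm", "payload": {
  "plan": [
    {"dx": 0,"dy": 0,"dz": -5,"twist": 0,"gripper": 80},
    {"dx": 0,"dy": 0,"dz": -10,"twist": 0,"gripper": 80},
    {"dx": 0,"dy": 0,"dz": -15,"twist": 0,"gripper": 80},
    {"dx": 0,"dy": 0,"dz": -15,"twist": 0,"gripper": 80},
    {"dx": 0,"dy": 0,"dz": -15,"twist": 0,"gripper": 80},
    {"dx": 0,"dy": 0,"dz": -15,"twist": 0,"gripper": 80},
    {"dx": 0,"dy": 0,"dz": -15,"twist": 0,"gripper": 80},
    {"dx": 0,"dy": 0,"dz": -15,"twist": 0,"gripper": 80},
    {"dx": 0,"dy": 0,"dz": 0,"twist": 0,"gripper": 80},
    {"dx": 0,"dy": 0,"dz": 0,"twist": 0,"gripper": 80}
  ]
}}

```text
clock: 13.78
ee_pos: [0.5129, 0.324, 0.1635]
tcp_rot: [0.684, 0.73, 0.001, 0.0]
wrist_force: [0.1, 0.3, -0.5]
opening: 0.0588
gripper_force: 0.0
```

Run:
```python
from h import *
for n in('wrist','scene'): snap(n,n+'5')
for tag in('wrist5','scene5'):
    im,P,d=cloud(tag); R=np.array([[.998,.061],[-.061,.998]])
    L=(P[...,:2]-[.5144,.287])@R.T
    m=(d>0)&(P[...,2]>.048)&(P[...,2]<.075)&(abs(L[...,0])<.014)&(abs(L[...,1])<.14)&(np.ptp(im.astype(int),axis=-1)<35)&(im.min(-1)>70)
    q=L[m]; zz=P[m][:,2]; f=np.polyfit(q[:,1],q[:,0],1); g=np.polyfit(q[:,1],zz,1)
    print(tag,len(q),'y range',np.percentile(q[:,1],[.3,99.7]),'x',f,'z',g,np.percentile(zz,98))
```

```text
wrist5 7260 y range [-0.10759208  0.11097725] x [-0.00449937 -0.00085396] z [0.00028681 0.05847489] 0.060952526409696665
scene5 489 y range [-0.10761053  0.11041588] x [-0.00268702  0.00215035] z [0.00231815 0.05669485] 0.06118189398185437
```

View pics/wrist5.png

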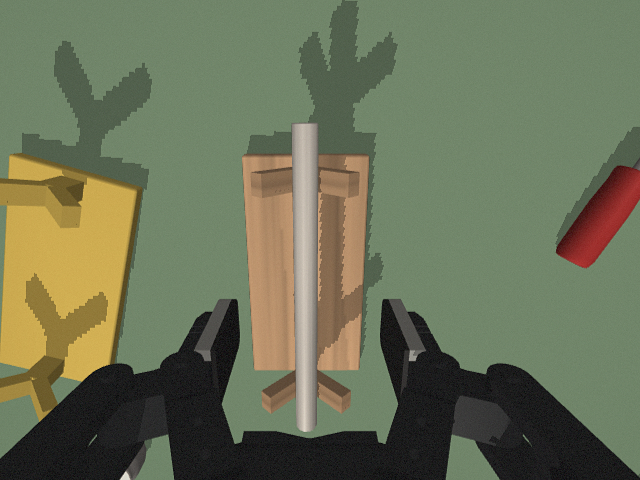

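The stick lies in both notches, at (305,180) and (306,385), with its ends at (305,125) and (306,430). It is centred to within 2 mm, and its axis is level at z≈0.051. The gripper is clear above, so I'm handing in.

```bash
python3 -c "
from plant import sign_off; print(sign_off())"
```

```text
the job is handed in; nothing more can be done
None
```

The ring stick was drawn clear of its tube and now lies level in both V notches of the wooden cradle, centred to about 2 mm lengthways and sideways and released; the job is handed in at about 14 s of the 38 s limit.

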